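Hang the sample basket on the sprung soak-tank arm and latch it

ROBOT

A 7-joint arm with a two-finger parallel gripper is mounted at the origin on the work surface. World frame = base frame: x ahead of the robot, y to its left, z up, the work surface at z = 0. Lengths are in m, angles in rad, forces in N, time in s.
With the tool pointing down it reaches from about 0.35 to 0.9 m from the base axis. Payload 8.1 kg.
Tool frame: the origin (TCP) lies at the very end of the fingers, on their centre line; the grasp point (between the pads) lies 19 mm behind it; z points along the fingers, y is the line along which they close (so a half turn about z gives the same grasp; the last joint's range is limited). The gripper opens to 92 mm and grips with 3 to 60 N. Pads are 19 mm wide; open, the fingers measure 130 mm over their backs; the gripper's body (75 mm by 190 mm) begins 47 mm behind the grasp point.
Start: joints at [-1.376, 0.434, 0.025, 1.573, -0.012, 1.134, -0.075], TCP at [0.183, 0.597, 0.227] pointing down, gripper open.
Joint ranges: [-2.62, 2.62], [-0.44, 2.09], [-1.27, 1.32], [0.08, 2.57], [-1.32, 4.46], [0.12, 2], [-2.74, 2.74]. Speed limits (rad/s): [2.22, 2.22, 3.01, 3.01, 3.14, 3.14, 3.14].

INTERFACE

Orientations are given as a rotation vector (axis times angle).
In Python, from cell import readout, cams, job gives the robot as it stands.
- The arm moves only by the tool drive_tool, never from a script. Its argument "commands" is a list of rows, each a list of 3 entries, a list of its own where there are three numbers: the turn, a rotation vector about the tool's x, y, z in rad, then the shift along the tool's x, y, z in cm, then the gripper's target within -1 to 1 (fully open at 1, half-way at 0, shut at -1). A call has 1 to 20 rows; each row is the pose to reach, as a shift and turn from the pose commanded when the call began, along the tool's axes at that moment; what a row does not reach only later rows make up. A row lasts 1/12 s, in which the tool goes at most 41.7 mm and 7.16 degrees, less where a joint would pass 70% of its speed; a pose out of reach is approached as far as the arm can. A call with a gripper value outside its range is refused whole. The fingers move at their own pace and stop on an object; "newtons" is the grip in N (left out, the last holds). Time passes only in rows, so rows that repeat a pose let the fingers close. It gives the time, the measured TCP pose, the force, the opening and the grip force at its end, in the units of the state.
- readout.observe(): the state, without advancing time (a new reading comes with each control period).
- cams.get_image(name): name is "scene" or "top" or "wrist"; returns the picture (480x640x3 uint8, blue, green, red); there is no depth.
- cams.camera_info(name): a dict with "camera_matrix" (3x3 intrinsics, pixels), "k1" (the pictures are not rectified: a ray, as slopes to the right and down, at radius r is drawn at 1 + k1 r^2 times it, then the intrinsics apply), "R" (3x3) and "t" (3): a world point X has camera coordinates R X + t. Camera axes: x right, y down, z forward; pixel columns grow to the right and rows downward; lengths in m; the calibration is good to about 2 mm. A picture is of the moment at which its call begins: read the wrist's pose just before it. camera_info takes no time and is no camera call; for the wrist camera it gives the pose at the moment of the call.
- job.sign_off(): hands the job in; it is judged then, once.
The state is a dict: "clock": time; "joints": joint angles; "dq": joint speeds; "joint_efforts": joint torques, N m; "position": TCP position; "ee_rot": TCP orientation; "force": force on the tool from outside, world axes, zero at the start; "ft_torque": the same for the moment, N m; "width": opening from 0.0 (shut) to 1.0 (fully open); "gripper_force": force on a finger pad.
Only numpy, scipy, OpenCV 4.12 (cv2) and the standard library are available. Lean on these libraries where they do the work, as an engineer would, in place of code of your own. Each camera call takes 0.05 s, during which the arm holds its last target. There are 200 camera calls.

TASK

Get the soak tank ready for filling: pull the red latch knob fully out to free the sprung yellow arm, then hang the basket of samples by its crossbar in the arm's two cradles, lowering it along with the arm and letting go only once the arm carries the weight and has settled. Then push the red knob fully home, so that its bolt lies over the sunken arm. Keep the basket upright and leave everything else where it stands.

Things in the scene. Friction and masses are not known exactly. Their poses are not given: they have to be found in the camera images.
- station: The soak station, fixed to the worktop; its place and yaw vary. Origin: on the worktop, below the cradles when the arm is up. Its x axis points away from the robot's side, from the cradles to an aluminium column (50 x 36 mm, 500 mm tall, at station x = 300 mm); y is level, across, z up. Other positions given as 'station x, y' are in this frame.
- tank (a point): Centre of the mouth of the white open-topped, empty tank: at station x = 6 mm, y = 0, rim 85 mm above the worktop. The tank is 170 mm (x) by 190 mm (y) outside, walls 5 mm, inner floor 11 mm above the worktop.
- head (a point): Middle of the front lower edge of the white filling head that overhangs the arm: station x = -10 mm to the column, y = -30 to 30 mm, lowest parts 443 mm above the worktop. A gripper held vertical over the cradles hits it; one tilted some 30 degrees or more (hand leaning back to station -x, fingers pointing forward and down) passes in front of and below it.
- swing (a joint): Angle (rad) of the yellow sprung arm: 0 = up and level at its stop, growing as the cradle end sinks, at most 0.42. It sinks from about 1.3 N on the cradles, then 1 mm per 0.056 N. With the basket hung it floats between 0.17 and 0.36 rad (cradles 43 to 88 mm down) by the basket's weight; let go too high or too low, it bounces. It cannot sink while the latch bolt is home beneath it.
- hinge (a point): The arm's hinge: a level axis along the station's y, at station x = 250 mm, y = 0, 213 mm above the worktop, 250 mm behind the cradles. So the cradles sink along an arc of 250 mm radius about it: 7 to 10 mm towards the column by the time they are 80 mm down; lowering straight down makes the crossbar bind on the Vs.
- cradle (a point): Point midway between the arm's two V-shaped cradles where the centre of the basket's crossbar comes to rest; moves with the arm. Arm up: 225 mm above the worktop. The Vs, 10 mm wide, stand 27 mm either side of it (y), 44 mm clear between; they open upward, their 45-degree sides rising 14 mm above it and reaching 26 mm before and behind. Crossbar along station y, stem between the prongs.
- latch (a joint): Position (m) of the latch: 0 = fully home (it starts within 3 mm of this), 0.04 = fully out. It comes out level along station -y, stays where it is left, and has a click half-way (about 0.02) that takes up to 10 N. Home, its steel bolt lies under the raised arm and holds it up; once the arm has settled under the basket there is room for the bolt to go home above the arm.
- knob (a point): Grip centre of the red latch knob: an upright flat tab 36 mm wide (station x), 14 mm thick (station y, the point's y), 62 mm tall, its top 23 mm above this point; a 10 mm rod leads into it from the station 32 mm below this point. Home: station x = 110 mm, y = -170 mm, 236 mm above the worktop; the latch bracket (30 x 30 mm post, 235 mm tall) is at y = -56 mm. Clear above: pinch it across its thickness.
- handle (a point): Centre of the blue paddle handle on top of the basket: an upright flat plate 60 mm long (its x axis), 12 mm thick (y), 44 mm tall (z), 170 mm above the basket's underside. Pinch it across its thickness; the gripper may lean along the paddle's x axis to any tilt. The basket is the same after a half turn.
- crossbar (a point): Centre of the basket's crossbar: a level steel rod 10 mm thick, 90 mm long, along the basket's y axis, across the 10 mm stem; 55 mm straight below the paddle's centre, 115 mm above the basket's underside.
- basket: Steel sample basket with orange plates fixed in it, 110 mm (x) by 90 mm (y) by 45 mm, with stem, crossbar and paddle above (192 mm tall in all). Origin: centre of its underside; z up. Weighs 0.4 to 0.6 kg, not known beforehand. Stands on the worktop at the start, left of the station.
- spray: Bystander: yellow bottle with white cap, 68 mm diameter, 190 mm tall. Origin: centre of its underside.
- soap: Bystander: green bottle with white cap, 68 mm diameter, 170 mm tall. Origin: centre of its underside.
- beaker: Bystander: glass beaker, 68 mm diameter, 90 mm tall. Origin: centre of its underside.
- mug: Bystander: blue mug, 72 mm diameter, 80 mm tall. Origin: centre of its underside.
- tub: Bystander: white open tub 220 x 150 x 80 mm. Origin: centre of its underside.
- jar: Bystander: amber jar with black lid, 68 mm diameter, 90 mm tall. Origin: centre of its underside.
- brush: Bystander: a brush lying on the worktop at the left. Origin: its underside, about the middle.
Mind the look-alikes: they are no part of the job. Leave any pink look-alike of the basket alone.

How it is judged:
By the outcome, as a careful person would: the job done as asked, in the order asked, and still so for the second after the job is handed in, with the robot touching nothing.
It also fails if it takes over 72 s, if anything falls off the work surface, if the arm or the gripper's body presses on something with over 40 N, if the wrist force passes 120 N, or if a joint passes its speed limit or range.

## Working session

There is one attempt and no reset: what is moved stays moved. The work goes in short steps, Python scripts to look and compute and a tool call to move; the robot and the scene stay as the last step left them, time stands still between calls to the robot, and variables do not carry over. Pictures are saved under pics/ and viewed, at most 10 in all, crops included, and the job is handed in when it is done.

Besides the shell and the picture viewer there is one more tool, called after ">>>" as a command line: name --argument value ..., lists and objects as JSON in quotes. drive_tool: Moves the arm, as the interface text tells. Its arguments: {"type":"object","properties":{"commands":{"type":"array"},"newtons":{"type":"number"}},"required":["commands"]}

```bash
mkdir -p pics
cat > h.py <<'E'
import numpy as np, cv2
from cell import readout, cams, job
from scipy.spatial.transform import Rotation as R
def ray(name,u,v,info=None):
    c=info or cams.camera_info(name); K=np.array(c["camera_matrix"]);k1=c["k1"]
    d=np.array([(u-K[0,2])/K[0,0],(v-K[1,2])/K[1,1]]); s=d.copy()
    for _ in range(30): s=d/(1+k1*(s@s))
    Rm=np.array(c["R"]);t=np.array(c["t"])
    return -Rm.T@t, Rm.T@np.array([s[0],s[1],1])
def atz(name,u,v,z,info=None):
    o,d=ray(name,u,v,info); return o+d*(z-o[2])/d[2]
def tri(*rays):
    A=np.zeros((3,3));b=np.zeros(3)
    for o,d in rays:
        d=d/np.linalg.norm(d);P=np.eye(3)-np.outer(d,d);A+=P;b+=P@o
    x=np.linalg.solve(A,b); return x,[np.linalg.norm(np.cross(x-o,d/np.linalg.norm(d))) for o,d in rays]
def proj(name,X,info=None):
    c=info or cams.camera_info(name);p=np.array(c["R"])@X+np.array(c["t"]);s=p[:2]/p[2]
    s=s*(1+c["k1"]*(s@s));K=np.array(c["camera_matrix"]);return K[0,0]*s[0]+K[0,2],K[1,1]*s[1]+K[1,2]
E
python3 - <<'E'
from h import *
s=readout.observe();print({k:np.round(v,3) for k,v in s.items()})
for n in("scene","top"):
    cv2.imwrite(f"pics/{n}.png",cams.get_image(n));c=cams.camera_info(n);print(n,c)
E
```

```text
{'clock': np.float64(0.0), 'joints': array([-1.376,  0.435,  0.025,  1.574, -0.012,  1.134, -0.075]), 'dq': array([ 0.001, -0.001, -0.001, -0.001,  0.003,  0.003,  0.001]), 'joint_efforts': array([-0.0000e+00, -6.6787e+01,  9.8500e-01, -3.1445e+01, -6.1000e-02,
        4.3000e-02,  0.0000e+00]), 'position': array([0.183, 0.597, 0.226]), 'ee_rot': array([-4.660e-01, -3.107e+00,  2.000e-03]), 'force': array([-0.669,  0.274,  0.389]), 'ft_torque': array([-0.045, -0.017, -0.012]), 'gripper_force': np.float64(0.0), 'width': np.float64(0.999)}
scene {'camera_matrix': array([[461.93750454,   0.        , 319.34015338],
       [  0.        , 461.93750454, 247.76579757],
       [  0.        ,   0.        ,   1.        ]]), 'k1': -0.11185178574854317, 'R': array([[-0.8899071 ,  0.45609186,  0.00675095],
       [ 0.32752555,  0.64921498, -0.68647427],
       [-0.31747814, -0.60868722, -0.72712275]]), 't': array([0.50812877, 0.00287211, 1.66425782])}
top {'camera_matrix': array([[444.53868658,   0.        , 330.16092537],
       [  0.        , 444.53868658, 236.1910842 ],
       [  0.        ,   0.        ,   1.        ]]), 'k1': -0.0401586985397212, 'R': array([[ 0.01916793, -0.99980956, -0.00366582],
       [-0.99808008, -0.01891854, -0.05897664],
       [ 0.05889606,  0.00478924, -0.99825263]]), 't': array([-0.01596172,  0.58574969,  1.40711151])}
```

View pics/scene.png

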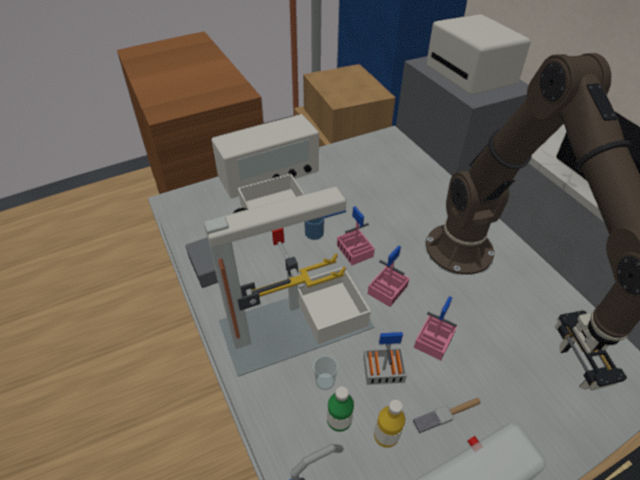

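View pics/top.png

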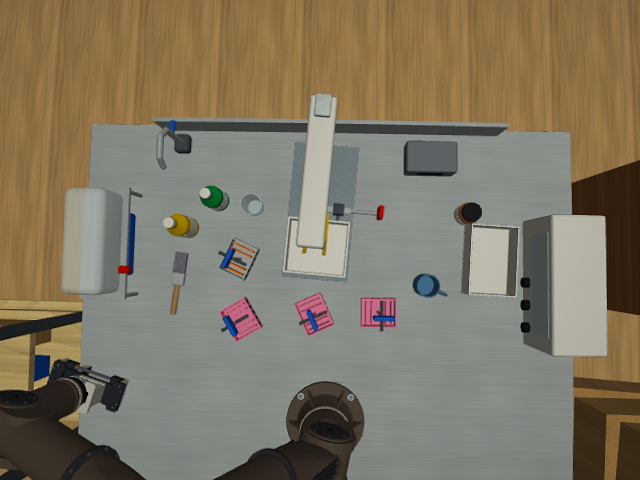

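The real (grey/orange) basket is at top (240,258) / scene (385,365); the knob is at top (380,212) / scene (278,235). The column top is at top (323,100). I'll enlarge these areas.

Run:
```python
from h import *
t=cv2.imread("pics/top.png");s=cv2.imread("pics/scene.png")
def cr(im,x,y,w,h,f): 
    return cv2.resize(im[y:y+h,x:x+w],None,fx=f,fy=f,interpolation=cv2.INTER_CUBIC)
a=cr(t,205,225,66,66,6)[:300*2]  # 396
b=cr(s,355,320,66,66,6)
c=cr(t,280,85,110,40*5//2*0+200,3) # 330x600
def m(p,w,h):
    o=np.zeros((h,w,3),np.uint8);q=p[:h,:w];o[:q.shape[0],:q.shape[1]]=q;return o
L=np.vstack([m(cr(t,205,230,66,50,6),396,300),m(cr(s,355,325,66,50,6),396,300)])
M=np.hstack([L,m(c,400,600)])
cv2.imwrite("pics/m1.png",M)
N=np.vstack([m(cr(s,205,220,160,72,5),800,360),m(cr(s,255,210,60,48,5),300,240) if 0 else np.hstack([m(cr(s,255,210,60,48,5),400,240),m(cr(s,215,320,160,60,2.5),400,240)])])
cv2.imwrite("pics/m2.png",N)
```

```text
(no output)
```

View pics/m1.png

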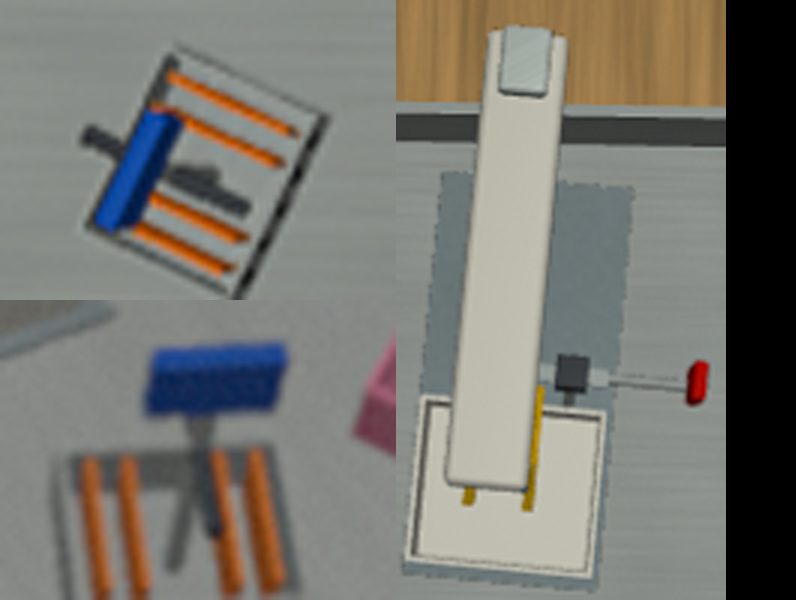

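View pics/m2.png

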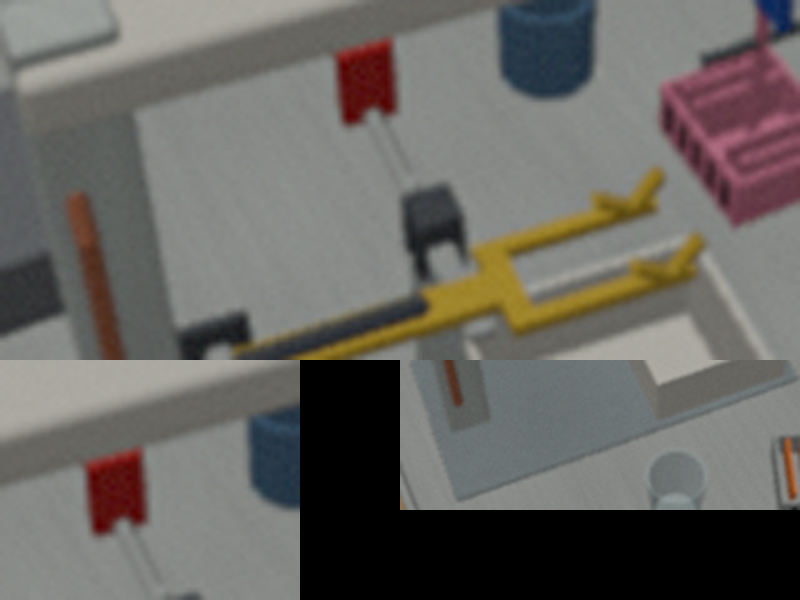

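Run:
```python
from h import *
from scipy.optimize import least_squares
c=lambda x,y:(280+(x-396)/3,85+y/3)
s=lambda x,y:(205+x/5,220+y/5)
obs=[("top",c(525,61),(.3,0,.5)),("top",c(700,382),(.11,-.17,.259)),
("top",c(423,399),(.091,.095,.085)),("top",c(606,411),(.091,-.095,.085)),("top",c(592,578),(-.079,-.095,.085)),("top",c(405,566),(-.079,.095,.085)),
("scene",s(367,84),(.11,-.17,.228))]
def res(p,full=False):
    C,S=np.cos(p[2]),np.sin(p[2]);o=[]
    for n,uv,X in obs:
        W=np.array([p[0]+C*X[0]-S*X[1],p[1]+S*X[0]+C*X[1],X[2]])
        o.append(np.array(proj(n,W))-uv)
    return np.array(o) if full else np.ravel(o)
r=least_squares(res,[.6,0,0]);print(r.x);print(res(r.x,True).round(1))
# knob triangulation
print(tri(ray("top",*c(700,382)),ray("scene",*s(367,44))))
# paddle
a=lambda x,y:(205+x/6,230+y/6)
b=lambda x,y:(355+x/6,325+y/6)
print(atz("top",*a(136,174),.192),tri(ray("top",*a(136,174)),ray("scene",*b(222,345))))
e1=atz("top",*a(163,110),.192);e2=atz("top",*a(112,228),.192);d=e1-e2;print("yaw",np.degrees(np.arctan2(d[1],d[0])),np.linalg.norm(d))
f1=atz("scene",*b(155,347),.192);f2=atz("scene",*b(288,343),.192);d=f2-f1;print(f1,f2,np.degrees(np.arctan2(d[1],d[0])),np.linalg.norm(d))
print(R.from_rotvec(readout.observe()["ee_rot"]).as_matrix().round(3))
ci=cams.camera_info("wrist");Rm=np.array(ci["R"]);print(-Rm.T@ci["t"],Rm.round(2))
```

```text
[ 0.54030277  0.03535301 -0.06715806]
[[-0.7  0.4]
 [ 0.1 -0.2]
 [-0.7 -0.7]
 [ 0.2  0.6]
 [ 0.2  0.5]
 [ 0.2 -0.9]
 [-0.2 -1.2]]
(array([ 0.63744818, -0.14103577,  0.2566266 ]), [np.float64(0.000976547930698271), np.float64(0.0009765479306979384)])
[0.50597263 0.28115331 0.192     ] (array([ 0.50589157,  0.32837336, -0.00708718]), [np.float64(0.0008489836494866909), np.float64(0.0008489836494868494)])
yaw -21.781806981906385 0.05996588419648665
[0.60717388 0.39087425 0.192     ] [0.55880392 0.41418827 0.192     ] 154.26621613151235 0.05369540037210802
[[-0.956  0.294 -0.   ]
 [ 0.294  0.956 -0.001]
 [-0.    -0.001 -1.   ]]
[0.11857337 0.61764534 0.38506914] [[ 0.29  0.96 -0.  ]
 [ 0.93 -0.28  0.25]
 [ 0.24 -0.08 -0.97]]
```

```bash
cat >> h.py <<'E'
O=np.array([.5403,.0354,0]);YAW=-.0672
def st(x,y,z): C,S=np.cos(YAW),np.sin(YAW);return O+np.array([C*x-S*y,S*x+C*y,z])
def tool(h,tilt): # heading rad, tilt forward from vertical; tool y horizontal
    z=np.array([np.cos(h)*np.sin(tilt),np.sin(h)*np.sin(tilt),-np.cos(tilt)])
    y=np.array([-np.sin(h),np.cos(h),0]);return np.stack([np.cross(y,z),y,z],1)
def now():
    s=readout.observe();return np.array(s["position"]),R.from_rotvec(s["ee_rot"]).as_matrix(),s
def go(*goals): # goals: (tcp, Rm): print turn, shift(cm) from now
    p,Rm,s=now()
    for q,G in goals:
        print("turn",R.from_matrix(Rm.T@G).as_rotvec().round(3),"cm",(100*Rm.T@(np.array(q)-p)).round(2),"dist",round(float(np.linalg.norm(q-p)),3))
E
python3 - <<'E'
from h import *
b=lambda x,y:(355+x/6,325+y/6)
a=lambda x,y:(205+x/6,230+y/6)
print(tri(ray("top",*a(136,174)),ray("scene",*b(222,45))))
f1=atz("scene",*b(155,47),.192);f2=atz("scene",*b(288,43),.192);d=f1-f2;print(f1,f2,np.degrees(np.arctan2(d[1],d[0])),np.linalg.norm(d))
K=tool(YAW,0)
go(((.40,-.0,.33),K),((.42,-.2,.33),K),(st(.11,-.17,.31),K))
E
```

```text
(array([0.50536504, 0.28184598, 0.19083256]), [np.float64(0.0007348976616625371), np.float64(0.0007348976616625197)])
[0.53170617 0.27026825 0.192     ] [0.47910999 0.29514769 0.192     ] -25.31543915542414 0.058183720329346135
turn [-0.001 -0.    -0.231] cm [-38.24 -50.73 -10.32] dist 0.644
turn [-0.001 -0.    -0.231] cm [-46.02 -69.26 -10.29] dist 0.838
turn [-0.001 -0.    -0.231] cm [-65.21 -57.26  -8.31] dist 0.872
```

>>> drive_tool --commands '[[[0,0,-0.23],[-38.2,-50.7,-10.3],1],[[0,0,-0.23],[-38.2,-50.7,-10.3],1],[[0,0,-0.23],[-38.2,-50.7,-10.3],1],[[0,0,-0.23],[-38.2,-50.7,-10.3],1],[[0,0,-0.23],[-38.2,-50.7,-10.3],1],[[0,0,-0.23],[-38.2,-50.7,-10.3],1],[[0,0,-0.23],[-38.2,-50.7,-10.3],1],[[0,0,-0.23],[-38.2,-50.7,-10.3],1],[[0,0,-0.23],[-38.2,-50.7,-10.3],1],[[0,0,-0.23],[-38.2,-50.7,-10.3],1],[[0,0,-0.23],[-38.2,-50.7,-10.3],1],[[0,0,-0.23],[-38.2,-50.7,-10.3],1],[[0,0,-0.23],[-38.2,-50.7,-10.3],1],[[0,0,-0.23],[-38.2,-50.7,-10.3],1],[[0,0,-0.23],[-38.2,-50.7,-10.3],1],[[0,0,-0.23],[-46,-69.3,-10.3],1],[[0,0,-0.23],[-46,-69.3,-10.3],1],[[0,0,-0.23],[-46,-69.3,-10.3],1],[[0,0,-0.23],[-46,-69.3,-10.3],1],[[0,0,-0.23],[-46,-69.3,-10.3],1]]'

```text
clock: 1.77
position: [0.418, -0.1914, 0.3298]
ee_rot: [0.106, 3.139, 0.001]
force: [1.7, -0.0, -0.1]
width: 0.994
gripper_force: 0.0
```

Run:
```python
from h import *
K=tool(YAW,0);p,r,s=now();print(p,s["joints"],s["force"],s["clock"])
go(((.42,-.2,.33),K),(st(.11,-.172,.31),K),(st(.11,-.172,.219),K))
```

```text
[ 0.41796955 -0.19135384  0.32978902] [-0.41709295  0.06466423  0.79895729  1.83264894 -0.04929559  1.26348155
  1.89902408] [ 1.70444359 -0.04563783 -0.08581383] 1.7667
turn [ 0.     0.001 -0.   ] cm [-0.26 -0.85 -0.02] dist 0.009
turn [ 0.     0.001 -0.   ] cm [-21.68   6.25   2.  ] dist 0.227
turn [ 0.     0.001 -0.   ] cm [-21.67   6.25  11.1 ] dist 0.251
```

>>> drive_tool --commands '[[[0,0,0],[-21.7,6.3,2],1],[[0,0,0],[-21.7,6.3,2],1],[[0,0,0],[-21.7,6.3,2],1],[[0,0,0],[-21.7,6.3,2],1],[[0,0,0],[-21.7,6.3,2],1],[[0,0,0],[-21.7,6.3,2],1],[[0,0,0],[-21.7,6.3,2],1],[[0,0,0],[-21.7,6.3,2],1]]'

```text
clock: 2.43
position: [0.6396, -0.1409, 0.3081]
ee_rot: [-0.105, -3.137, 0.002]
force: [-0.6, -0.5, -0.8]
width: 0.999
gripper_force: 0.0
```

Run:
```python
from h import *
K=tool(YAW,0);p,r,s=now();print(p,s["joints"],s["force"],s["clock"])
go((st(.11,-.172,.31),K),(st(.11,-.172,.219),K))
i=cams.camera_info("wrist")
print(proj("wrist",st(.11,-.17,.259),i))
cv2.imwrite("pics/w1.png",cams.get_image("wrist"))
```

```text
[ 0.63955222 -0.14087385  0.3080678 ] [-0.31949788  0.50179661  0.7440134   1.40625048 -0.33741732  1.36575359
  1.93531929] [-0.6467093  -0.46288818 -0.78299384] 2.4333
turn [-0.001 -0.002  0.   ] cm [ 0.09 -0.28 -0.19] dist 0.004
turn [-0.001 -0.002  0.   ] cm [ 0.06 -0.27  8.91] dist 0.089
(np.float64(312.6028967208245), np.float64(259.95306469527577))
```

View pics/w1.png

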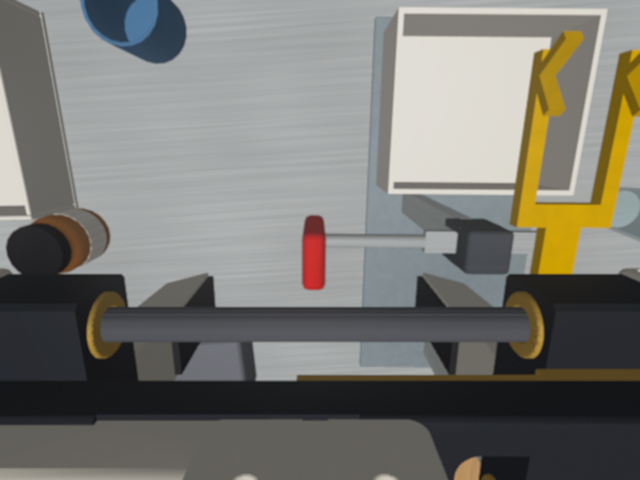

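The knob shows at (314,252), within 4 mm of the prediction. I'll descend, grip, and pull it 42 mm along -y.

>>> drive_tool --commands '[[[0,0,0],[0.3,-0.2,8.9],1],[[0,0,0],[0.3,-0.2,8.9],1],[[0,0,0],[0.3,-0.2,8.9],1],[[0,0,0],[0.3,-0.2,8.9],1],[[0,0,0],[0.3,-0.2,8.9],-1],[[0,0,0],[0.3,-0.2,8.9],-1],[[0,0,0],[0.3,-0.2,8.9],-1],[[0,0,0],[0.3,-0.2,8.9],-1],[[0,0,0],[0.3,-0.2,8.9],-1],[[0,0,0],[0.3,-0.2,8.9],-1],[[0,0,0],[0.3,-0.2,8.9],-1],[[0,0,0],[0.3,-0.2,8.9],-1]]' --newtons 40

```text
clock: 3.48
position: [0.6361, -0.143, 0.2207]
ee_rot: [0.107, 3.14, 0.0]
force: [0.6, -0.3, 0.6]
width: 0.468
gripper_force: 0.0
```

>>> drive_tool --commands '[[[0,0,0],[0,0,0],-1],[[0,0,0],[0,0,0],-1],[[0,0,0],[0,0,0],-1],[[0,0,0],[0,0,0],-1],[[0,0,0],[0,0,0],-1],[[0,0,0],[0,0,0],-1],[[0,0,0],[0,0,0],-1],[[0,0,0],[0,0,0],-1]]'

```text
clock: 4.15
position: [0.6361, -0.1427, 0.2205]
ee_rot: [-0.107, -3.14, -0.001]
force: [0.0, 1.8, -0.3]
width: 0.151
gripper_force: 40.0
```

>>> drive_tool --commands '[[[0,0,0],[0,-0.8,0],-1],[[0,0,0],[0,-1.6,0],-1],[[0,0,0],[0,-2.4,0],-1],[[0,0,0],[0,-3.2,0],-1],[[0,0,0],[0,-3.8,0],-1],[[0,0,0],[0,-4.1,0],-1],[[0,0,0],[0,-4.3,0],-1],[[0,0,0],[0,-4.3,0],-1]]'

```text
clock: 4.82
position: [0.6334, -0.181, 0.2202]
ee_rot: [-0.1, -3.138, -0.012]
force: [-5.4, 18.2, 6.5]
width: 0.152
gripper_force: 40.1
```

>>> drive_tool --commands '[[[0,0,0],[0,-0.3,0],-1],[[0,0,0],[0,-0.4,0],-1],[[0,0,0],[0,-0.4,0],-1]]'

```text
clock: 5.07
position: [0.6334, -0.1811, 0.2201]
ee_rot: [-0.095, -3.137, -0.019]
force: [-6.4, 29.3, 10.4]
width: 0.152
gripper_force: 40.1
```

The latch is at its outer stop. I'll release it and go up.

>>> drive_tool --commands '[[[0,0,0],[0,0.7,0],-1],[[0,0,0],[0,0.7,0],0],[[0,0,0],[0,0.7,0],0],[[0,0,0],[0,0.7,0],0],[[0,0,0],[0,0.7,0],0],[[0,0,0],[0,0.7,0],0],[[0,0,0],[0,0.7,-4],1],[[0,0,0],[0,0.7,-8],1],[[0,0,0],[0,0.7,-12],1],[[0,0,0],[0,0.7,-12],1]]'

```text
clock: 5.9
position: [0.6355, -0.1855, 0.3491]
ee_rot: [0.108, 3.129, -0.005]
force: [-0.6, -1.5, 1.5]
width: 0.738
gripper_force: 0.0
```

Run:
```python
from h import *
K=tool(YAW,0);p,r,s=now();print(p,s["joints"],s["force"],s["clock"],s["width"])
h=np.radians(-24);T=tool(h,np.radians(38))
g=np.array([.5055,.282,.172]);tcp=g+.019*T[:,2]
print(tcp)
go(((.42,-.18,.34),K),((.36,-.02,.36),tool(-.2,.3)),(tcp-.12*T[:,2],T),(tcp,T))
i=cams.camera_info("wrist")
```

```text
[ 0.63551921 -0.18552123  0.34906196] [-0.24757438  0.48932935  0.75581912  1.3253326  -0.33245958  1.44187968
  1.9887008 ] [-0.5510227  -1.52376945  1.45596644] 5.9 0.7379259843211582
[0.51618626 0.27724217 0.1570278 ]
turn [-0.003  0.011 -0.002] cm [21.55 -0.93  0.67] dist 0.216
turn [ 0.017 -0.288  0.13 ] cm [28.61 14.61 -1.45] dist 0.322
turn [ 0.115 -0.645  0.337] cm [22.14 47.91  9.36] dist 0.536
turn [ 0.115 -0.645  0.337] cm [15.3 45.4 18.9] dist 0.515
```

>>> drive_tool --commands '[[[0,0,0],[21.5,0,0.5],1],[[0,0,0],[21.5,0,0.5],1],[[0,0,0],[21.5,0,0.5],1],[[0,0,0],[21.5,0,0.5],1],[[0,0,0],[21.5,0,0.5],1],[[0,-0.1,0],[28.5,14.6,-1.5],1],[[0,-0.2,0.1],[28.5,14.6,-1.5],1],[[0,-0.29,0.13],[28.5,14.6,-1.5],1],[[0,-0.29,0.13],[28.5,14.6,-1.5],1],[[0.1,-0.65,0.33],[22,48,9.4],1],[[0.1,-0.65,0.33],[22,48,9.4],1],[[0.1,-0.65,0.33],[22,48,9.4],1],[[0.1,-0.65,0.33],[22,48,9.4],1],[[0.1,-0.65,0.33],[22,48,9.4],1],[[0.11,-0.65,0.33],[22,48,9.4],1],[[0.11,-0.65,0.33],[22,48,9.4],1],[[0.11,-0.65,0.33],[22,48,9.4],1],[[0.11,-0.65,0.33],[22,48,9.4],1],[[0.11,-0.65,0.33],[22,48,9.4],1]]'

```text
clock: 7.48
position: [0.4325, 0.227, 0.2688]
ee_rot: [0.51, 2.44, -0.169]
force: [1.2, 0.6, 0.9]
width: 0.999
gripper_force: 0.0
```

Run:
```python
from h import *
p,r,s=now();print(p,s["joints"].round(2),s["force"],s["clock"],s["width"])
h=np.radians(-24);T=tool(h,np.radians(38))
g=np.array([.5055,.282,.172]);tcp=g+.019*T[:,2]
go((tcp-.12*T[:,2],T),(tcp,T))
i=cams.camera_info("wrist")
c,sn=np.cos(h),np.sin(h)
for k in(-.03,.03): print(proj("wrist",np.array([.5055+k*c,.282+k*sn,.192]),i))
cv2.imwrite("pics/w2.png",cams.get_image("wrist"))
```

```text
[0.4325226  0.22703019 0.26883475] [-0.61  0.13 -0.52  2.12  0.85  1.07 -0.45] [1.22939343 0.58554742 0.89224652] 7.4833 0.9994814530190994
turn [ 0.008 -0.007  0.004] cm [2.43 8.   0.34] dist 0.084
turn [ 0.008 -0.007  0.004] cm [ 2.35  7.91 12.34] dist 0.148
(np.float64(442.46549617374706), np.float64(195.61665320689175))
(np.float64(419.88295392897675), np.float64(252.30957674306475))
```

View pics/w2.png

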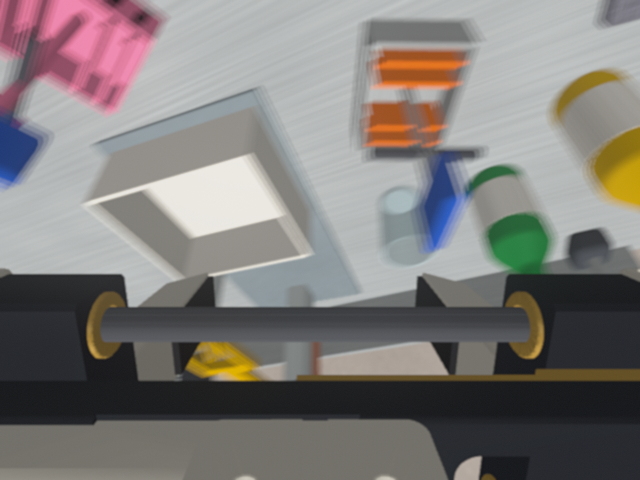

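The paddle's top edge runs from about (455,195) to (432,250), close to the prediction. Next I'll align and advance.

>>> drive_tool --commands '[[[0.01,-0.01,0],[2.4,8,0.3],1],[[0.01,-0.01,0],[2.4,8,0.3],1],[[0.01,-0.01,0],[2.4,8,0.3],1],[[0.01,-0.01,0],[2.4,8,0.3],1],[[0.01,-0.01,0],[2.4,8,0.3],1]]'

```text
clock: 7.95
position: [0.4484, 0.3051, 0.252]
ee_rot: [0.511, 2.432, -0.186]
force: [-0.0, 0.1, 0.2]
width: 1.0
gripper_force: 0.0
```

Run:
```python
from h import *
p,r,s=now();print(p,s["joints"].round(2),s["force"],s["clock"],s["width"])
h=np.radians(-24);T=tool(h,np.radians(38))
g=np.array([.5055,.282,.172]);tcp=g+.019*T[:,2]
go((tcp-.12*T[:,2],T),(tcp,T))
i=cams.camera_info("wrist")
c,sn=np.cos(h),np.sin(h)
for k in(-.03,.03): print(proj("wrist",np.array([.5055+k*c,.282+k*sn,.192]),i))
cv2.imwrite("pics/w3.png",cams.get_image("wrist"))
```

```text
[0.44837406 0.30512611 0.25198923] [-0.71  0.29 -0.53  1.98  0.9   1.17 -0.55] [-0.01612473  0.05274204  0.16081255] 7.95 1.000051664181984
turn [-0.004  0.003  0.006] cm [ 0.07  0.21 -0.01] dist 0.002
turn [-0.004  0.003  0.006] cm [ 0.1   0.26 11.99] dist 0.12
(np.float64(317.7463199245816), np.float64(233.0061804567322))
(np.float64(316.96708365948797), np.float64(282.22516439968126))
```

View pics/w3.png

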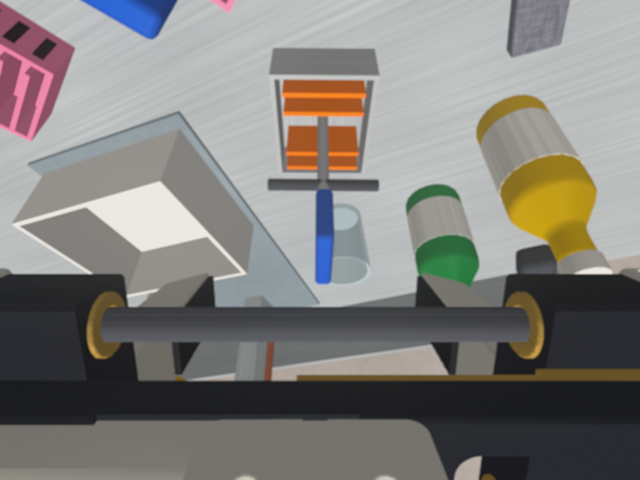

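The far end of the paddle top is at (323,282), about 4 mm toward tool +y of the prediction. I'll advance and grip.

>>> drive_tool --commands '[[[0,0,0],[0.1,0.6,3],0.2],[[0,0,0],[0.1,0.6,6],0.2],[[0,0,0],[0.1,0.6,9],0.2],[[0,0,0],[0.1,0.6,11],0.2],[[0,0,0],[0.1,0.6,12],0.2],[[0,0,0],[0.1,0.6,12],-1],[[0,0,0],[0.1,0.6,12],-1],[[0,0,0],[0.1,0.6,12],-1],[[0,0,0],[0.1,0.6,12],-1],[[0,0,0],[0.1,0.6,12],-1],[[0,0,0],[0.1,0.6,12],-1],[[0,0,0],[0.1,0.6,12],-1],[[0,0,0],[0.1,0.6,12],-1],[[0,0,0],[0.1,0.6,12],-1],[[0,0,0],[0.1,0.6,12],-1],[[0,0,0],[0.1,0.6,12],-1],[[0,0,0],[0.1,0.6,12],-1]]' --newtons 30

```text
clock: 9.42
position: [0.5176, 0.2814, 0.1577]
ee_rot: [0.51, 2.431, -0.184]
force: [-2.0, -0.3, 4.7]
width: 0.129
gripper_force: 30.0
```

Run:
```python
from h import *
p,r,s=now();print(p,s["joints"].round(2),s["force"],s["ft_torque"],s["clock"],s["width"],s["gripper_force"],p-.019*r[:,2])
print(r.round(3), (100*r.T@np.array([0,0,.22])).round(1))
```

```text
[0.51761382 0.28139626 0.15767627] [-0.65  0.44 -0.44  2.04  1.11  1.   -0.68] [-1.96674504 -0.26466818  4.6515415 ] [ 0.15075863  0.5277207  -0.10841736] 9.4167 0.12876328691043581 29.990352988243103 [0.50690122 0.28621051 0.17261156]
[[-0.721  0.404  0.564]
 [ 0.314  0.915 -0.253]
 [-0.618 -0.005 -0.786]] [-13.6  -0.1 -17.3]
```

>>> drive_tool --commands '[[[0,0,0],[-1.3,0,-1.7],-1],[[0,0,0],[-3.7,0,-4.7],-1],[[0,0,0],[-6.2,0,-7.9],-1],[[0,0,0],[-8.6,0,-11],-1],[[0,0,0],[-11.1,0,-14.1],-1],[[0,0,0],[-12.9,0,-16.4],-1],[[0,0,0],[-13.6,0,-17.3],-1],[[0,0,0],[-13.6,0,-17.3],-1],[[0,0,0],[-13.6,0,-17.3],-1],[[0,0,0],[-13.6,0,-17.3],-1]]'

```text
clock: 10.25
position: [0.5175, 0.2814, 0.3742]
ee_rot: [0.509, 2.434, -0.189]
force: [-0.7, 1.0, -5.3]
width: 0.126
gripper_force: 30.0
```

Run:
```python
from h import *
p,r,s=now();print(p,s["joints"].round(2),s["force"],s["ft_torque"],s["clock"],s["width"],p-.019*r[:,2])
F=[]
for k in range(6):
    im=cams.get_image("top") if k else cams.get_image("scene"); F.append(readout.observe()["force"])
    if k==0: cv2.imwrite("pics/s2.png",im)
cv2.imwrite("pics/t2.png",im)
print(np.mean(F,0),np.std(F,0))
```

```text
[0.51748882 0.28136805 0.37419671] [-0.57  0.2  -0.5   1.76  0.8   1.26 -0.18] [-0.69187469  0.9996511  -5.33236257] [ 0.52770446  1.29606431 -0.00899162] 10.25 0.1264565905064771 [0.50683669 0.28623759 0.38915731]
[ 0.43743869  0.33589329 -5.33885901] [0.45748396 0.48555706 0.24799477]
```

Hung weight is about 5.3 N, so the expected sink is about 71 mm. Now the transport to in front of the cradles.

```bash
cat >> h.py <<'E'
Rg=R.from_rotvec([.51,2.431,-.184]).as_matrix()
H0=np.arctan2(-Rg[0,1],Rg[1,1])
Rh=R.from_euler("z",YAW-H0).as_matrix()@Rg
def hang(x,y,zc): # crossbar centre at station x,y, height zc
    return st(x,y,zc+.0576)+.019*Rh[:,2],Rh
E
python3 - <<'E'
from h import *
go(hang(-.09,0,.33),hang(-.075,0,.26),hang(0,0,.26))
E
```

```text
turn [-0.217 -0.004 -0.273] cm [ -3.32 -24.36   3.3 ] dist 0.248
turn [-0.217 -0.004 -0.273] cm [ -0.1  -23.8    9.68] dist 0.257
turn [-0.217 -0.004 -0.273] cm [ -5.66 -21.24  14.02] dist 0.261
```

>>> drive_tool --commands '[[[-0.01,0,-0.02],[-0.3,-1.5,0.3],-1],[[-0.04,0,-0.05],[-0.6,-4,0.6],-1],[[-0.06,0,-0.08],[-1,-7,1],-1],[[-0.09,0,-0.12],[-1.4,-10,1.4],-1],[[-0.12,0,-0.15],[-1.8,-13,1.8],-1],[[-0.14,0,-0.18],[-2.2,-16,2.2],-1],[[-0.17,0,-0.21],[-2.6,-19,2.6],-1],[[-0.19,0,-0.24],[-2.9,-21.5,2.9],-1],[[-0.21,0,-0.265],[-3.2,-23.5,3.2],-1],[[-0.217,-0.004,-0.273],[-3.3,-24.4,3.3],-1],[[-0.217,-0.004,-0.273],[-3.3,-24.4,3.3],-1],[[-0.217,-0.004,-0.273],[-2.5,-24.2,5],-1],[[-0.217,-0.004,-0.273],[-1.5,-24,7],-1],[[-0.217,-0.004,-0.273],[-0.6,-23.8,9],-1],[[-0.217,-0.004,-0.273],[-0.1,-23.8,9.7],-1],[[-0.217,-0.004,-0.273],[-0.1,-23.8,9.7],-1],[[-0.217,-0.004,-0.273],[-0.1,-23.8,9.7],-1],[[-0.217,-0.004,-0.273],[-0.1,-23.8,9.7],-1]]'

```text
clock: 12.05
position: [0.4779, 0.0402, 0.3041]
ee_rot: [0.08, 2.471, -0.033]
force: [0.0, 0.1, -4.3]
width: 0.131
gripper_force: 30.0
```

Run:
```python
from h import *
p,r,s=now();print(p,s["joints"].round(2),s["force"],s["clock"],s["width"]);print((r-Rh).round(3))
go(hang(-.075,0,.26),hang(-.02,0,.26),hang(0,0,.26))
g=p-.019*r[:,2]
cr=g-np.array([0,0,.0576]);ax=np.array([-np.sin(YAW),np.cos(YAW),0])
ims={}
for n in("scene","top","wrist"):
    i=cams.camera_info(n);ims[n]=cams.get_image(n)
    print(n,"bar ends",[np.round(proj(n,cr+k*ax,i),1) for k in(-.045,.045)],"cradles",[np.round(proj(n,st(0,k,.225),i),1) for k in(-.027,.027)],"pad top",[np.round(proj(n,g+np.array([k*np.cos(YAW),k*np.sin(YAW),.0194]),i),1) for k in(-.03,.03)])
    cv2.imwrite(f"pics/{n}3.png",ims[n])
f=lambda im,x,y,w,h,k:cv2.resize(im[y:y+h,x:x+w],(w*k,h*k),interpolation=cv2.INTER_CUBIC)
top=np.hstack([f(ims["scene"],300,220,100,75,4),f(ims["top"],270,210,100,75,4)])
M=np.vstack([top,np.hstack([cv2.resize(ims["wrist"],(400,300)),np.zeros((300,400,3),np.uint8)])])
cv2.imwrite("pics/m3.png",M)
```

```text
[0.47785516 0.04023229 0.30410316] [-0.26 -0.2  -0.14  2.32  0.6   0.48  0.64] [ 0.03207527  0.13481371 -4.32474128] 12.05 0.13137933823880152
[[ 0.002 -0.001  0.002]
 [ 0.     0.     0.001]
 [-0.002  0.001  0.002]]
turn [ 0.002  0.003 -0.   ] cm [ 0.14 -0.07  0.07] dist 0.002
turn [ 0.002  0.003 -0.   ] cm [-4.18 -0.07  3.49] dist 0.054
turn [ 0.002  0.003 -0.   ] cm [-5.74 -0.08  4.73] dist 0.074
scene bar ends [array([352.7, 238.3]), array([367. , 259.7])] cradles [array([331.3, 258.3]), array([339.2, 271.5])] pad top [array([371.6, 226.2]), array([351.7, 232.2])]
top bar ends [array([328.6, 277.2]), array([294.6, 274.2])] cradles [array([324.7, 249. ]), array([305. , 247.3])] pad top [array([309.1, 288.8]), array([311.3, 264.5])]
wrist bar ends [array([224.6, 205.5]), array([403.6, 206.2])] cradles [array([276. , 237.4]), array([350.8, 237.7])] pad top [array([313. , 324.4]), array([313.3, 381. ])]
```

View pics/m3.png

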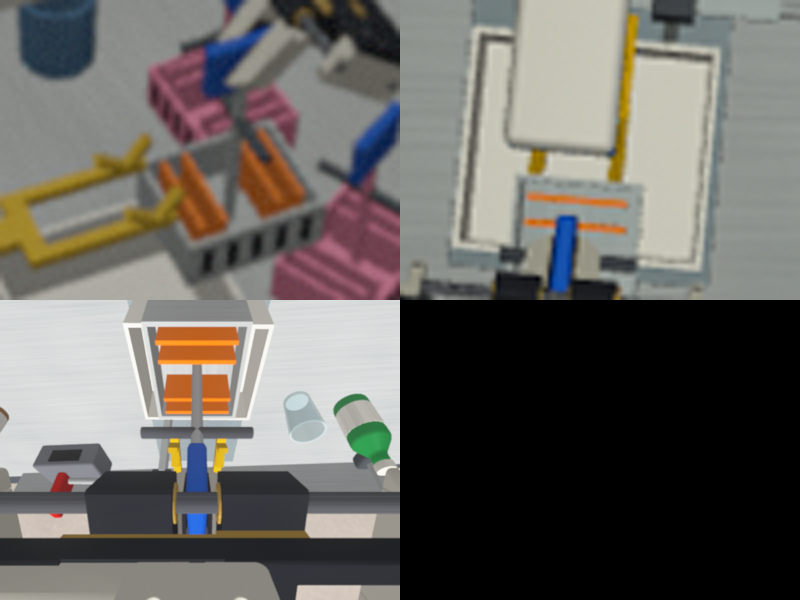

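Run:
```python
from h import *
for n in("top","scene"):
  for X in((-.026,.027,.236),(-.026,-.027,.236),(0,.027,.218),(0,-.027,.218),(-.02,.027,.239),(0.02,.027,.239)): print(n,X,np.round(proj(n,st(*X)),1))
```

```text
top (-0.026, 0.027, 0.236) [303.9 256.7]
top (-0.026, -0.027, 0.236) [323.8 258.4]
top (0, 0.027, 0.218) [305.2 247.3]
top (0, -0.027, 0.218) [324.7 249. ]
top (-0.02, 0.027, 0.239) [304.  254.5]
top (0.02, 0.027, 0.239) [305.4 239.7]
scene (-0.026, 0.027, 0.236) [347.8 266.2]
scene (-0.026, -0.027, 0.236) [339.7 253.1]
scene (0, 0.027, 0.218) [339.2 273.2]
scene (0, -0.027, 0.218) [331.2 260. ]
scene (-0.02, 0.027, 0.239) [345.9 266.1]
scene (0.02, 0.027, 0.239) [332.9 270.4]
```

>>> drive_tool --commands '[[[0,0,0],[-0.8,0,0.6],-1],[[0,0,0],[-2.2,0,1.8],-1],[[0,0,0],[-3.6,0.1,3],-1],[[0,0,0],[-5,0.1,4.1],-1],[[0,0,0],[-5.7,0.1,4.7],-1],[[0,0,0],[-5.7,0.1,4.7],-1],[[0,0,0],[-5.7,0.1,4.7],-1],[[0,0,0],[-5.4,0.1,5.1],-1],[[0,0,0],[-4.8,0.1,5.9],-1],[[0,0,0],[-4.8,0.1,5.9],-1],[[0,0,0],[-4.8,0.1,5.9],-1],[[0,0,0],[-4.8,0.1,5.9],-1]]'

```text
clock: 13.2
position: [0.5513, 0.0357, 0.2869]
ee_rot: [0.081, 2.472, -0.034]
force: [1.2, 0.4, -5.2]
width: 0.125
gripper_force: 30.0
```

```bash
cat > q.py <<'E'
from h import *
p,r,s=now();g=p-.019*r[:,2]-np.array([0,0,.0576])
F=[s["force"]]
for n in("scene","top","wrist"):
    i=cams.camera_info(n);im=cams.get_image(n);F.append(readout.observe()["force"]);cv2.imwrite(f"pics/q_{n}.png",im)
C,S=np.cos(YAW),np.sin(YAW);d=g-O
print("bar station",(np.array([C*d[0]+S*d[1],-S*d[0]+C*d[1],d[2]])*1000).round(1),"F",np.mean(F,0).round(2),"rot err",R.from_matrix(Rh.T@r).as_rotvec().round(3),s["clock"],s["width"])
print("station x,-z per cm in tool", (r.T@np.array([C,S,0])).round(3),(r.T@np.array([0,0,-1])).round(3))
E
python3 q.py
```

```text
bar station [ -0.9   1.1 244.2] F [ 0.57  0.15 -4.69] rot err [-0.001 -0.002  0.   ] 13.2 0.1254773207544054
station x,-z per cm in tool [-0.785 -0.001  0.62 ] [0.62  0.004 0.785]
```

>>> drive_tool --commands '[[[0,0,0],[0.3,0,0.4],-1],[[0,0,0],[0.6,0,0.8],-1],[[0,0,0],[0.9,0,1.2],-1],[[0,0,0],[1.2,0,1.55],-1],[[0,0,0],[1.5,0,1.9],-1],[[0,0,0],[1.8,0,2.3],-1],[[0,0,0],[1.8,0,2.3],-1],[[0,0,0],[1.8,0,2.3],-1]]'

```text
clock: 14.02
position: [0.5524, 0.0358, 0.2583]
ee_rot: [0.081, 2.471, -0.033]
force: [1.6, -0.5, -3.8]
width: 0.13
gripper_force: 30.0
```

```bash
python3 q.py
python3 - <<'E'
import cv2,numpy as np
f=lambda im,x,y,w,h,k:cv2.resize(im[y:y+h,x:x+w],(w*k,h*k),interpolation=cv2.INTER_CUBIC)
a=cv2.imread("pics/q_scene.png");w=cv2.imread("pics/q_wrist.png")
cv2.imwrite("pics/m4.png",np.hstack([f(a,290,220,80,100,5),np.vstack([f(w,200,170,200,150,2),np.zeros((200,400,3),np.uint8)])]))
E
```

```text
bar station [2.000e-01 1.300e+00 2.156e+02] F [ 2.51  0.12 -3.16] rot err [-0.002 -0.003  0.001] 14.0167 0.12964871546860265
station x,-z per cm in tool [-0.784 -0.001  0.621] [0.621 0.004 0.784]
```

View pics/m4.png

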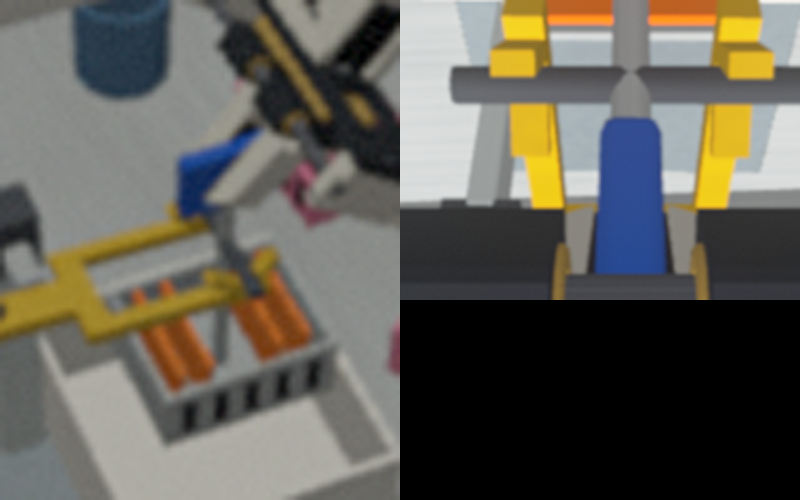

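The bar lies in both Vs and the stem is centred. The +x force means it should go about 3 mm further forward, so I'll include that while lowering.

>>> drive_tool --commands '[[[0,0,0],[-0.12,0,0.1],-1],[[0,0,0],[-0.24,0,0.19],-1],[[0,0,0],[0.0,0,0.5],-1],[[0,0,0],[0.25,0,0.83],-1],[[0,0,0],[0.49,0,1.15],-1],[[0,0,0],[0.72,0,1.48],-1],[[0,0,0],[0.95,0,1.8],-1],[[0,0,0],[1.18,0,2.13],-1],[[0,0,0],[1.38,0,2.44],-1],[[0,0,0],[1.58,0,2.75],-1],[[0,0,0],[1.78,0,3.05],-1],[[0,0,0],[1.78,0,3.05],-1],[[0,0,0],[1.78,0,3.05],-1]]'

```text
clock: 15.25
position: [0.5563, 0.0351, 0.2222]
ee_rot: [0.08, 2.473, -0.034]
force: [-2.5, 0.5, -2.4]
width: 0.126
gripper_force: 30.0
```

```bash
python3 q.py
```

```text
bar station [  4.2   0.8 179.5] F [-2.68 -0.14 -1.64] rot err [-0.001 -0.001  0.   ] 15.25 0.12642610030661902
station x,-z per cm in tool [-0.785 -0.001  0.619] [0.619 0.005 0.785]
```

>>> drive_tool --commands '[[[0,0,0],[0.25,0,0.2],-1],[[0,0,0],[0.4,0,0.48],-1],[[0,0,0],[0.6,0,0.8],-1],[[0,0,0],[0.78,0,1.15],-1],[[0,0,0],[0.93,0,1.45],-1],[[0,0,0],[1.06,0,1.75],-1],[[0,0,0],[1.14,0,1.97],-1],[[0,0,0],[1.14,0,1.97],-1],[[0,0,0],[1.14,0,1.97],-1]]'

```text
clock: 16.15
position: [0.56, 0.0348, 0.2002]
ee_rot: [0.081, 2.472, -0.034]
force: [-3.3, -0.5, -0.4]
width: 0.126
gripper_force: 30.0
```

```bash
python3 q.py;python3 q.py
```

```text
bar station [  7.9   0.7 157.5] F [-1.98  0.23 -0.37] rot err [-0.001 -0.002  0.001] 16.15 0.12622213853129646
station x,-z per cm in tool [-0.785 -0.     0.62 ] [0.62  0.004 0.785]
bar station [  7.9   0.7 157.6] F [-1.94 -0.04 -0.45] rot err [-0.001 -0.002  0.001] 16.3 0.13222060702896407
station x,-z per cm in tool [-0.784 -0.     0.62 ] [0.62  0.004 0.784]
```

>>> drive_tool --commands '[[[0,0,0],[0.1,0,0.0],-1],[[0,0,0],[0.2,0,0.15],-1],[[0,0,0],[0.32,0,0.32],-1],[[0,0,0],[0.32,0,0.32],-1],[[0,0,0],[0.32,0,0.32],-1],[[0,0,0],[0.32,0,0.32],-1]]'

```text
clock: 16.95
position: [0.5604, 0.0347, 0.1964]
ee_rot: [0.082, 2.47, -0.034]
force: [5.8, -0.7, 1.3]
width: 0.132
gripper_force: 30.0
```

```bash
python3 q.py;python3 q.py;python3 q.py
```

```text
bar station [  8.3   0.7 153.7] F [ 5.47 -0.95  1.23] rot err [-0.001 -0.003  0.001] 16.95 0.13167245562310634
station x,-z per cm in tool [-0.784  0.     0.621] [0.621 0.004 0.784]
bar station [  8.2   0.7 153.7] F [ 4.94 -1.33  1.75] rot err [-0.001 -0.003  0.001] 17.1 0.13121606772644803
station x,-z per cm in tool [-0.784  0.     0.621] [0.621 0.004 0.784]
bar station [  8.2   0.6 153.7] F [ 4.82 -1.51  1.52] rot err [-0.001 -0.003  0.001] 17.25 0.12962237347722025
station x,-z per cm in tool [-0.784  0.     0.621] [0.621 0.004 0.784]
```

>>> drive_tool --commands '[[[0,0,0],[-0.1,0,0],-1],[[0,0,0],[-0.12,0,-0.04],-1],[[0,0,0],[-0.12,0,-0.04],-1],[[0,0,0],[-0.12,0,-0.04],-1]]'

```text
clock: 17.73
position: [0.5603, 0.0347, 0.1968]
ee_rot: [0.081, 2.472, -0.034]
force: [4.7, -0.3, 1.3]
width: 0.133
gripper_force: 30.0
```

```bash
python3 q.py;python3 q.py
```

```text
bar station [  8.2   0.7 154.1] F [ 5.13 -1.07  1.43] rot err [-0.001 -0.002  0.001] 17.7333 0.13281807555374694
station x,-z per cm in tool [-0.784  0.     0.62 ] [0.62  0.004 0.784]
bar station [  8.2   0.7 154.1] F [ 4.9  -1.08  1.68] rot err [-0.001 -0.002  0.001] 17.8833 0.12831431381481673
station x,-z per cm in tool [-0.784 -0.     0.62 ] [0.62  0.004 0.784]
```

Accounting for the lever arm of the Fx residue, the equilibrium is near z = 158 mm. I'll move up 3.5 mm.

>>> drive_tool --commands '[[[0,0,0],[-0.1,0,-0.12],-1],[[0,0,0],[-0.22,0,-0.27],-1],[[0,0,0],[-0.22,0,-0.27],-1],[[0,0,0],[-0.22,0,-0.27],-1]]'

```text
clock: 18.37
position: [0.5597, 0.0347, 0.1997]
ee_rot: [0.081, 2.473, -0.034]
force: [1.5, -1.0, 0.3]
width: 0.133
gripper_force: 30.0
```

```bash
python3 q.py;python3 q.py
```

```text
bar station [  7.6   0.7 157. ] F [ 2.28 -0.96  0.54] rot err [-0.001 -0.001  0.001] 18.3667 0.13285062728662697
station x,-z per cm in tool [-0.785 -0.     0.619] [0.619 0.004 0.785]
bar station [  7.7   0.7 157. ] F [ 1.99 -1.16  0.44] rot err [-0.001 -0.001  0.   ] 18.5167 0.1293763385722059
station x,-z per cm in tool [-0.785 -0.     0.619] [0.619 0.004 0.785]
```

>>> drive_tool --commands '[[[0,0,0],[0,0,0],-0.7],[[0,0,0],[0,0,0],-0.65],[[0,0,0],[0,0,0],-0.6],[[0,0,0],[0,0,0],-0.5],[[0,0,0],[0,0,0],-0.2],[[0,0,0],[0,0,0],-0.2],[[0,0,0],[0,0,0],-0.2],[[0,0,0],[0,0,0],-0.2],[[0,0,0],[0,0,0],-0.2]]'

```text
clock: 19.42
position: [0.56, 0.0347, 0.2]
ee_rot: [0.081, 2.472, -0.034]
force: [-0.1, 0.3, 1.2]
width: 0.402
gripper_force: 0.0
```

```bash
python3 q.py
python3 - <<'E'
import cv2,numpy as np
f=lambda im,x,y,w,h,k:cv2.resize(im[y:y+h,x:x+w],(w*k,h*k),interpolation=cv2.INTER_CUBIC)
a=cv2.imread("pics/q_scene.png");w=cv2.imread("pics/q_wrist.png")
cv2.imwrite("pics/m5.png",np.hstack([f(a,270,220,100,100,4),cv2.resize(w,(400,300))[:,:] if 0 else np.vstack([f(w,200,170,200,150,2),np.zeros((100,400,3),np.uint8)])]))
E
```

```text
bar station [  7.9   0.7 157.3] F [0.35 0.17 0.58] rot err [-0.001 -0.002  0.001] 19.4167 0.4019346594354903
station x,-z per cm in tool [-0.785 -0.     0.62 ] [0.62  0.004 0.785]
```

View pics/m5.png

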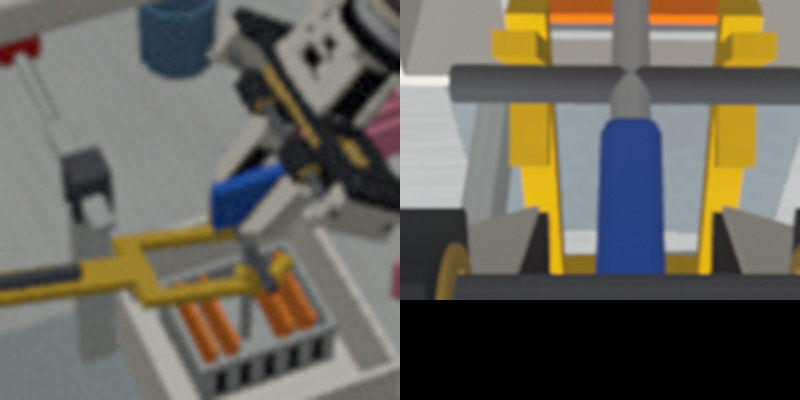

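The basket hangs upright in both Vs with the arm settled and the fingers free. I'll retract along the tool and go round to the knob.

Run:
```python
from h import *
p,r,s=now();K=tool(YAW,0)
C,S=np.cos(YAW),np.sin(YAW)
for q in((.6361,-.1427),(.6334,-.1811),(.6355,-.1855)):
    d=np.array(q)-O[:2];print((C*d[0]+S*d[1]).round(4),(-S*d[0]+C*d[1]).round(4))
b=p-.14*r[:,2]
go((b,r),((.43,-.02,.36),tool(YAW,.3)),((.43,-.19,.35),K),(st(.108,-.211,.31),K),(st(.108,-.211,.22),K))
```

```text
0.1075 -0.1713
0.1074 -0.2098
0.1098 -0.214
turn [0. 0. 0.] cm [ -0.  -0. -14.] dist 0.14
turn [-0.004  0.368  0.002] cm [-1.000e-02 -6.390e+00 -2.035e+01] dist 0.213
turn [-0.004  0.668  0.002] cm [ -0.24 -23.35 -18.8 ] dist 0.3
turn [-0.004  0.668  0.002] cm [-13.69 -21.21  -3.1 ] dist 0.254
turn [-0.004  0.668  0.002] cm [ -8.11 -21.17   3.97] dist 0.23
```

>>> drive_tool --commands '[[[0,0,0],[0,0,-1],-0.2],[[0,0,0],[0,0,-3],-0.2],[[0,0,0],[0,0,-6],-0.2],[[0,0,0],[0,0,-9.5],-0.2],[[0,0,0],[0,0,-13],-0.2],[[0,0,0],[0,0,-14],0.4],[[0,0.2,0],[0,-4,-18],0.4],[[0,0.37,0],[0,-6.4,-20.3],0.4],[[0,0.37,0],[0,-6.4,-20.3],0.4],[[0,0.67,0],[-0.2,-23.3,-18.8],0.4],[[0,0.67,0],[-0.2,-23.3,-18.8],0.4],[[0,0.67,0],[-0.2,-23.3,-18.8],0.4],[[0,0.67,0],[-0.2,-23.3,-18.8],0.4],[[0,0.67,0],[-0.2,-23.3,-18.8],0.4],[[0,0.67,0],[-0.2,-23.3,-18.8],0.4]]'

```text
clock: 20.82
position: [0.4296, -0.1927, 0.3491]
ee_rot: [-0.114, -3.136, 0.01]
force: [-0.1, -0.0, 0.4]
width: 0.701
gripper_force: 0.0
```

Run:
```python
from h import *
p,r,s=now();K=tool(YAW,0);print(p,s["force"],s["width"],s["joints"].round(2))
go((st(.108,-.211,.31),K),(st(.108,-.211,.22),K))
```

```text
[ 0.42955615 -0.19268044  0.34913225] [-0.12025006 -0.03836595  0.43505315] 0.7007494339726184 [-0.28  0.08  0.65  1.77 -0.04  1.31  1.87]
turn [-0.006 -0.003 -0.006] cm [-20.32   2.54   3.83] dist 0.208
turn [-0.006 -0.003 -0.006] cm [-20.35   2.6   12.83] dist 0.242
```

>>> drive_tool --commands '[[[0,0,0],[-20.3,2.6,3.8],0.4],[[0,0,0],[-20.3,2.6,3.8],0.4],[[0,0,0],[-20.3,2.6,3.8],0.4],[[0,0,0],[-20.3,2.6,3.8],0.4],[[0,0,0],[-20.3,2.6,3.8],0.4],[[0,0,0],[-20.3,2.6,3.8],0.4],[[0,0,0],[-20.3,2.6,3.8],0.4],[[0,0,0],[-20.3,2.6,3.8],0.4]]'

```text
clock: 21.48
position: [0.6336, -0.1763, 0.311]
ee_rot: [-0.104, -3.137, 0.006]
force: [-0.1, -0.8, -0.1]
width: 0.7
gripper_force: 0.0
```

Run:
```python
from h import *
p,r,s=now();K=tool(YAW,0);print(p,s["force"],s["width"])
go((st(.108,-.211,.31),K),(st(.108,-.211,.22),K))
i=cams.camera_info("wrist");im=cams.get_image("wrist").astype(int)
m=(im[...,2]>130)&(im[...,1]<60)&(im[...,0]<60);y,x=np.nonzero(m);print(len(x),x.min(),x.max(),y.min(),y.max(),proj("wrist",st(.108,-.21,.259),i))
```

```text
[ 0.63355864 -0.17630377  0.31100424] [-0.13712411 -0.78388335 -0.13899313] 0.7001360527355165
turn [-0.004 -0.003  0.001] cm [-0.07 -0.6   0.1 ] dist 0.006
turn [-0.004 -0.003  0.001] cm [-0.1  -0.57  9.1 ] dist 0.091
1042 298 318 238 291 (np.float64(305.81282749415334), np.float64(260.96640062961467))
```

The knob is where predicted (columns 298–318). Descending to grip it.

>>> drive_tool --commands '[[[0,0,0],[0,-0.5,1],0.4],[[0,0,0],[0,-0.5,4],0.2],[[0,0,0],[0,-0.5,7],0.2],[[0,0,0],[0,-0.5,9],0],[[0,0,0],[0,-0.5,9],-1],[[0,0,0],[0,-0.5,9],-1],[[0,0,0],[0,-0.5,9],-1],[[0,0,0],[0,-0.5,9],-1],[[0,0,0],[0,-0.5,9],-1],[[0,0,0],[0,-0.5,9],-1],[[0,0,0],[0,-0.5,9],-1],[[0,0,0],[0,-0.5,9],-1],[[0,0,0],[0,-0.5,9],-1],[[0,0,0],[0,-0.5,9],-1]]' --newtons 40

```text
clock: 22.7
position: [0.6344, -0.1811, 0.2228]
ee_rot: [0.104, 3.139, -0.003]
force: [-1.7, 4.9, 6.1]
width: 0.149
gripper_force: 40.0
```

>>> drive_tool --commands '[[[0,0,0],[0,0.5,0],-1],[[0,0,0],[0,1.1,0],-1],[[0,0,0],[0,1.7,0],-1],[[0,0,0],[0,2.3,0],-1],[[0,0,0],[0,2.9,0],-1],[[0,0,0],[0,3.5,0],-1],[[0,0,0],[0,4,0],-1],[[0,0,0],[0,4.3,0],-1],[[0,0,0],[0,4.3,0],-1]]'

```text
clock: 23.45
position: [0.6373, -0.1412, 0.2228]
ee_rot: [0.107, 3.138, -0.01]
force: [0.7, -5.0, 6.8]
width: 0.15
gripper_force: 40.0
```

>>> drive_tool --commands '[[[0,0,0],[0,0.3,0],-1],[[0,0,0],[0,0.5,0],-1],[[0,0,0],[0,0.5,0],-1]]'

```text
clock: 23.7
position: [0.6373, -0.1411, 0.223]
ee_rot: [0.113, 3.137, -0.019]
force: [2.9, -18.1, 2.5]
width: 0.151
gripper_force: 40.1
```

It is at the home stop. I'll release it and rise.

>>> drive_tool --commands '[[[0,0,0],[0,-0.5,0],-1],[[0,0,0],[0,-0.5,0],-0.4],[[0,0,0],[0,-0.5,0],0],[[0,0,0],[0,-0.5,0],0],[[0,0,0],[0,-0.5,0],0],[[0,0,0],[0,-0.5,0],0],[[0,0,0],[0,-0.5,0],0],[[0,0,0],[0,-0.5,-2],0],[[0,0,0],[0,-0.5,-6],0],[[0,0,0],[0,-0.5,-10],0],[[0,0,0],[0,-0.5,-12],0],[[0,0,0],[14,-3,-12],0],[[0,0,0],[14,-3,-12],0],[[0,0,0],[14,-3,-12],0],[[0,0,0],[14,-3,-12],0],[[0,0,0],[14,-3,-12],0],[[0,0,0],[14,-3,-12],0]]'

```text
clock: 25.12
position: [0.4947, -0.1547, 0.3421]
ee_rot: [-0.106, -3.14, 0.004]
force: [0.4, 0.6, 0.2]
width: 0.5
gripper_force: 0.0
```

Run:
```python
from h import *
def red(im,b):
    im=im.astype(int);m=(im[...,2]>110)&(im[...,1]<60)&(im[...,0]<60);x0,x1,y0,y1=b;y,x=np.nonzero(m[y0:y1,x0:x1]);return x.mean()+x0,y.mean()+y0,len(x)
b=(340,400,190,230)
a=cams.get_image("top");print(red(cv2.imread("pics/top.png"),b),red(cv2.imread("pics/q_top.png"),b),red(a,b))
c=cams.get_image("scene");b=(255,300,215,260)
print(red(cv2.imread("pics/scene.png"),b),red(cv2.imread("pics/q_scene.png"),b),red(c,b))
# basket stability: blue paddle & orange in scene, after release vs now
def col(im,f,b):
    h=cv2.cvtColor(im,cv2.COLOR_BGR2HSV);x0,x1,y0,y1=b;m=cv2.inRange(h[y0:y1,x0:x1],*f);y,x=np.nonzero(m);return x.mean()+x0,y.mean()+y0,len(x),x.min()+x0,x.max()+x0,y.min()+y0,y.max()+y0
o=((5,150,120),(18,255,255));bb=(295,365,255,335)
print(col(cv2.imread("pics/q_scene.png"),o,bb),col(c,o,bb))
print(proj("scene",st(.11,-.17,.228)),col(c,((105,150,60),(130,255,255)),(300,350,235,300)),proj("scene",st(.0075,0,.157+.055)))
```

```text
(np.float64(380.80392156862746), np.float64(211.31372549019608), 51) (np.float64(395.4259259259259), np.float64(212.96296296296296), 54) (np.float64(380.8867924528302), np.float64(211.32075471698113), 53)
(np.float64(277.3125), np.float64(229.6875), 16) (np.float64(nan), np.float64(nan), 0) (np.float64(277.1875), np.float64(229.8125), 16)
(np.float64(332.51627906976745), np.float64(298.4651162790698), 215, np.int64(315), np.int64(348), np.int64(283), np.int64(309)) (np.float64(332.5243243243243), np.float64(298.3081081081081), 185, np.int64(315), np.int64(348), np.int64(283), np.int64(309))
(np.float64(278.1831092321876), np.float64(235.60834401952195)) (np.float64(331.9637305699482), np.float64(268.5077720207254), 193, np.int64(323), np.int64(341), np.int64(261), np.int64(276)) (np.float64(332.6850106641705), np.float64(268.62871012334426))<stdin>:3: RuntimeWarning: Mean of empty slice.
  ret = ret.dtype.type(ret / rcount)
```

Run:
```python
from h import *
def red(im):
    im=im[195:230,365:398].astype(float);w=np.clip(im[...,2]-(im[...,1]+im[...,0])/2-25,0,None);x=np.arange(365,398);return (w.sum(0)*x).sum()/w.sum()
A=red(cv2.imread("pics/top.png"));B=[red(cams.get_image("top")) for _ in range(5)]
print(A,B,proj("top",st(.11,-.17,.259)),proj("top",st(.11,-.175,.259)))
```

```text
380.50151203580504 [np.float64(380.6213483773669), np.float64(380.62416331994643), np.float64(380.6199832542562), np.float64(380.62347680268306), np.float64(380.6241831890533)] (np.float64(381.46439064662303), np.float64(212.11190561234503)) (np.float64(383.33099769005855), np.float64(212.2728798873123))
```

The knob may sit about 1–2 mm out after release. I'll nudge it home from outside with shut fingers, which cannot drag it back.

Run:
```python
from h import *
K=tool(YAW,0)
go((st(.11,-.23,.33),K),(st(.11,-.23,.222),K),(st(.11,-.19,.222),K))
```

```text
turn [-0.005 -0.002  0.001] cm [-14.16  -3.74   1.1 ] dist 0.147
turn [-0.005 -0.002  0.001] cm [-14.19  -3.69  11.9 ] dist 0.189
turn [-0.005 -0.002  0.001] cm [-14.19   0.31  11.88] dist 0.185
```

>>> drive_tool --commands '[[[0,0,0],[-14.2,-3.7,1],-1],[[0,0,0],[-14.2,-3.7,1],-1],[[0,0,0],[-14.2,-3.7,1],-1],[[0,0,0],[-14.2,-3.7,1],-1],[[0,0,0],[-14.2,-3.7,1],-1],[[0,0,0],[-14.2,-3.7,1],-1],[[0,0,0],[-14.2,-3.7,1],-1],[[0,0,0],[-14.2,-3.7,1],-1],[[0,0,0],[-14.2,-3.7,1],-1],[[0,0,0],[-14.2,-3.7,1],-1],[[0,0,0],[-14.2,-3.7,1],-1],[[0,0,0],[-14.2,-3.7,1],-1],[[0,0,0],[-14.2,-3.7,4],-1],[[0,0,0],[-14.2,-3.7,8],-1],[[0,0,0],[-14.2,-3.7,11.5],-1],[[0,0,0],[-14.2,-3.7,11.5],-1]]'

```text
clock: 26.8
position: [0.6308, -0.1995, 0.2197]
ee_rot: [-0.104, -3.128, 0.002]
force: [-1.6, 1.2, -0.8]
width: 0.003
gripper_force: 0.0
```

>>> drive_tool --commands '[[[0,0,0],[0,0.8,0],-1],[[0,0,0],[0,1.6,0],-1],[[0,0,0],[0,2.4,0],-1],[[0,0,0],[0,3,0],-1],[[0,0,0],[0,3.4,0],-1],[[0,0,0],[0,3.6,0],-1],[[0,0,0],[0,3.6,0],-1]]'

```text
clock: 27.38
position: [0.6374, -0.1665, 0.2278]
ee_rot: [0.105, 3.139, -0.009]
force: [1.4, -1.9, 2.3]
width: 0.005
gripper_force: 1.5
```

>>> drive_tool --commands '[[[0,0,0],[0,0.3,0],-1],[[0,0,0],[0,0.5,0],-1],[[0,0,0],[0,0.5,0],-1],[[0,0,0],[0,0.5,0],-1]]'

```text
clock: 27.72
position: [0.6373, -0.1663, 0.2278]
ee_rot: [0.112, 3.138, -0.017]
force: [2.8, -14.9, 2.3]
width: 0.005
gripper_force: 7.0
```

It is firmly home. Backing off.

>>> drive_tool --commands '[[[0,0,0],[0,-2,0],-1],[[0,0,0],[0,-4,0],-1],[[0,0,0],[0,-4.5,0],-1],[[0,0,0],[0,-4.5,-4],-1],[[0,0,0],[0,-4.5,-8],-1],[[0,0,0],[0,-4.5,-12],-1],[[0,0,0],[0,-4.5,-12],-1],[[0,0,0],[14,-4.5,-12],-1],[[0,0,0],[14,-4.5,-12],-1],[[0,0,0],[14,-4.5,-12],-1],[[0,0,0],[14,-4.5,-12],-1],[[0,0,0],[14,-4.5,-12],-1],[[0,0,0],[14,-4.5,-12],-1]]'

```text
clock: 28.8
position: [0.4943, -0.195, 0.3474]
ee_rot: [0.104, 3.14, -0.004]
force: [0.3, 1.0, 0.8]
width: 0.005
gripper_force: 0.0
```

Run:
```python
from h import *
def red(im):
    im=im[195:230,365:398].astype(float);w=np.clip(im[...,2]-(im[...,1]+im[...,0])/2-25,0,None);x=np.arange(365,398);return (w.sum(0)*x).sum()/w.sum()
print(red(cams.get_image("top")))
h=cv2.cvtColor(cams.get_image("scene"),cv2.COLOR_BGR2HSV)[255:335,295:365];y,x=np.nonzero(cv2.inRange(h,(5,150,120),(18,255,255)));print(x.mean()+295,y.mean()+255,readout.observe()["force"],readout.observe()["clock"])
print(job.sign_off())
```

```text
380.427608311229
332.5193370165746 298.16574585635357 [-0.38731456 -0.35026111 -0.04096566] 28.9
the job is handed in; nothing more can be done
None
```

The job is handed in at 28.9 s: the latch was pulled out to its stop, the basket hangs upright in both cradles with the arm settled under it, and the knob is pushed back to its home stop with the robot clear; the sign-off returned no verdict.

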